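# Pile the notepads and lift the pile off the packing stand

### The job

Make up the notepad order: lay the medium notepad flat on the large one that is on the packing stand, let go, then lay the small one on the medium one and let go, each centred on the pad below with its long side running the same way. Then take the pile by its bottom pad, lift it level about 10 cm clear of the stand and finish holding it there, steady and level with the pile intact; do not put it down. Never tip the pads, and leave everything else on the table where it is.

Things in the scene. Friction and masses are not known exactly. Their poses are not given: they have to be found in the camera images.
- stand: Packing stand, fixed to the table: dark base plate 130 x 110 x 10 mm, a column on it 60 x 30 mm, and on top a narrow black rubber rest 90 mm long (its x) by 40 mm wide (its y) and 6 mm thick whose top is 46 mm above the table. Origin: centre of the base's underside. The large notepad lies on it and overhangs it by about 12 mm on each long side, with 36 mm of free height under the pad down to the base plate.
- pad_large: Large notepad: a stiff rectangular pad of white pages with grey cover, cardboard back and a black binding strip over one short end (its -x end). 104 mm long (its x), 64 mm wide (its y), 18 mm thick, about 95 g (varies). Origin: centre of its underside, z up. Rigid; starts lying flat on the stand's rest, roughly along it.
- pad_medium: Medium notepad: a stiff rectangular pad of white pages with grey cover, cardboard back and a black binding strip over one short end (its -x end). 88 mm long (its x), 52 mm wide (its y), 14 mm thick, about 55 g (varies). Origin: centre of its underside, z up. Rigid; starts flat on the table to one side of the stand.
- pad_small: Small notepad: a stiff rectangular pad of white pages with grey cover, cardboard back and a black binding strip over one short end (its -x end). 72 mm long (its x), 40 mm wide (its y), 12 mm thick, about 30 g (varies). Origin: centre of its underside, z up. Rigid; starts flat on the table to the other side of the stand.
- tub: Bystander, loose: black screw-top tub with yellow cap, 70 mm diameter, 85 mm tall. Origin: centre of its underside.
- carton: Bystander, loose: small upright cardboard carton, 50 x 70 x 80 mm tall. Origin: centre of its underside.
- tape_roll: Bystander, loose: pale roll of packing tape lying flat, 84 mm across, 25 mm tall. Origin: centre of its underside.
- marker: Bystander, loose: black marker pen lying down, 120 x 12 x 12 mm, its length along its x. Origin: centre of its underside.
- memo_block: Bystander, loose: square white block of memo paper, 78 x 78 x 30 mm tall. Origin: centre of its underside.
- wrapped_pack: Bystander, loose: grey wrapped goods pack with rounded edges, 80 x 50 x 25 mm tall. Origin: centre of its underside.
Things that resemble listed ones, but are neither listed nor needed, are in the scene too. What is shaped like the pad_small but orange is not meant.

How it is judged:
By the outcome, as a careful person would: the job done as asked, in the order asked, and still so for the second after the job is handed in, while the arm keeps its last pose, push and grip.
It also fails if it takes over 72 s, if anything falls off the work surface, if the arm or the gripper's body presses on something with over 40 N, if the wrist force passes 120 N, or if a joint passes its speed limit or range.

### The arm

A 6-joint arm with a two-finger parallel gripper is mounted at the origin on the work surface. World frame = base frame: x ahead of the robot, y to its left, z up, the work surface at z = 0. Lengths are in m, angles in rad, forces in N, time in s.
With the tool pointing down it reaches from about 0.25 to 0.725 m from the base axis. Payload 4 kg.
Tool frame: the origin (TCP) lies at the very end of the fingers, on their centre line; the grasp point (between the pads) lies 19 mm behind it (bot.grip_point_offset is the distance from the TCP to the grasp point, in m); z points along the fingers, y is the direction in which the jaws open and shut (so a half turn about z gives the same grasp; the last joint's range is limited). The gripper opens to 85 mm and grips with 20 to 120 N. Pads are 22 mm wide; open, the fingers measure 114 mm over their backs; the gripper's body (76 mm by 85 mm) begins 54 mm behind the grasp point. The pads swing forward as they close: fully open they stand 13 mm farther back than shut.
Start: joints at [-1.161, 0.241, 0.005, 1.335, 0, 1.571], TCP at [0.199, -0.459, 0.231] pointing down, gripper open.
Joint ranges: [-2.72, 2.72], [-1.05, 1.87], [-1.09, 1.28], [-1.99, 2.15], [-1.42, 1.44], [-3.14, 3.14]. Speed limits (rad/s): [2.79, 2.79, 3.14, 3.14, 3.14, 3.14].

### API

Orientations are given as a 3x3 rotation matrix whose columns are the frame's x, y, z axes.
In Python, from cell import bot, optics gives the robot as it stands.
- The arm moves only by the tool apply_moves, never from a script. Its argument "targets" is a list of rows, each a list of 7 numbers: the shift along the tool's x, y, z in m, then the turn, a rotation vector about the tool's x, y, z in degrees, then the closure, from 0 (fully open) to 1 (shut). A call has 1 to 5 rows; each row is the pose to reach, as a shift and turn from the pose measured when the call began, along the tool's axes at that moment; what a row does not reach only later rows make up. A row lasts 1/8 s, in which the tool goes at most 62.5 mm and 10.7 degrees, less where a joint would pass 70% of its speed; a pose out of reach is approached as far as the arm can. A call with a gripper value outside its range is refused whole. The fingers move at their own pace and stop on an object; the grip force is fixed at half the most. Time passes only in rows, so rows that repeat a pose let the fingers close. It gives the time, the measured TCP pose, the force and the opening at its end, in the units of the state.
- bot.observe(): the state, without advancing time (a new reading comes with each control period).
- optics.capture(name): name is "side" or "top"; returns a dict with "image" (400x640x3 uint8, red, green, blue), "intrinsics" (3x3 intrinsics, pixels), "rvec" (rotation vector, rad) and "tvec" (3), from world to camera coordinates, as OpenCV has them. Camera axes: x right, y down, z forward; pixel columns grow to the right and rows downward; lengths in m; the calibration is good to about 2 mm. A picture is of the moment at which its call begins. There is no depth.
- bot.hand_in(): hands the job in, once; it reports no verdict.
The state is a dict: "time_s": time; "qpos": joint angles; "qd": joint speeds; "joint_efforts": joint torques, N m; "tool_pos": TCP position; "ee_rot": TCP orientation; "ft_force": force on the tool from outside, world axes, zero at the start; "wrist_torque": the same for the moment, N m; "gripper_width": opening from 0.0 (shut) to 1.0 (fully open).
Only numpy, scipy, OpenCV 4.12 (cv2) and the standard library are available. Lean on these libraries where they do the work, as an engineer would, in place of code of your own. Each camera call takes 0.05 s, during which the arm holds its last target. There are 200 camera calls.

## Working session

There is one attempt and no reset: what is moved stays moved. The work goes in short steps, Python scripts to look and compute and a tool call to move; the robot and the scene stay as the last step left them, time stands still between calls to the robot, and variables do not carry over. Pictures are saved under pics/ and viewed, about 8 in all and at most 12, crops included, and the job is handed in when it is done.

Besides the shell and the picture viewer there is one more tool, called after "Call:" by a JSON object that holds its "op" and its "data". apply_moves: Moves the arm, as the interface text tells. Its arguments: {"type":"object","properties":{"targets":{"type":"array"}},"required":["targets"]}

```bash
mkdir -p pics; ls
python3 - <<'E'
from cell import bot, optics
import cv2
for n in("top","side"):
    c=optics.capture(n);cv2.imwrite(f"pics/{n}0.png",c["image"][:,:,::-1])
    R=cv2.Rodrigues(c["rvec"])[0];print(n,c["intrinsics"],-R.T@c["tvec"].ravel(),R)
print(bot.observe(),bot.grip_point_offset)
E
```

```text
pics
top [[452.32296277   0.         318.80589077]
 [  0.         452.32296277 205.86619638]
 [  0.           0.           1.        ]] [ 0.35313109 -0.04081435  1.02607309] [[-0.00124607 -0.99998996 -0.00430451]
 [-0.97765656  0.00212305 -0.21019789]
 [ 0.21020492  0.00394641 -0.97764938]]
side [[363.70813303   0.         316.84867734]
 [  0.         363.70813303 198.80962723]
 [  0.           0.           1.        ]] [0.3298006  0.77530827 0.55198829] [[-0.96461544 -0.26365036  0.00235303]
 [-0.13615051  0.49045056 -0.86076784]
 [ 0.2257877  -0.83063032 -0.50899232]]
{'time_s': 0.1, 'qpos': array([-1.16096158e+00,  2.41320247e-01,  3.88094616e-03,  1.33519460e+00,
       -1.35919812e-05,  1.57080388e+00]), 'qd': array([ 0.00148464, -0.00054327,  0.00253709,  0.00028533,  0.00055378,
       -0.00065964]), 'joint_efforts': array([-9.61560158e-05, -3.73137832e+01,  2.53009593e+01,  1.08653738e-02,
       -4.14078022e-05, -9.26045885e-06]), 'tool_pos': array([ 0.19900491, -0.45808814,  0.23051905]), 'ee_rot': array([[ 9.17189680e-01,  3.98450168e-01, -7.44660795e-04],
       [ 3.98450863e-01, -9.17188142e-01,  1.67997976e-03],
       [-1.36058338e-05, -1.83757083e-03, -9.99998312e-01]]), 'ft_force': array([-0.32894316,  0.34800851, -0.69900496]), 'wrist_torque': array([-0.00073793, -0.002637  ,  0.04049173]), 'gripper_width': 1.0017089812692805} 0.0187
```

View pics/top0.png

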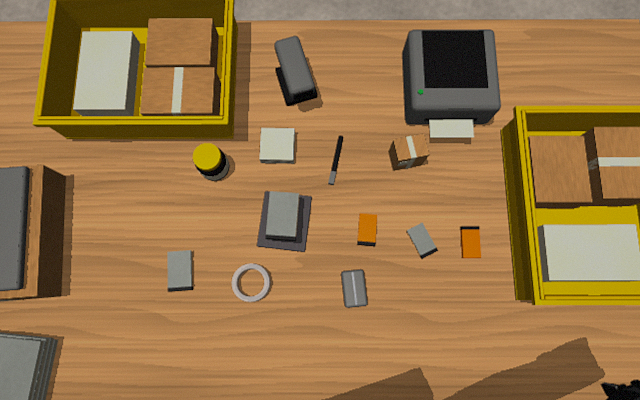

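View pics/side0.png

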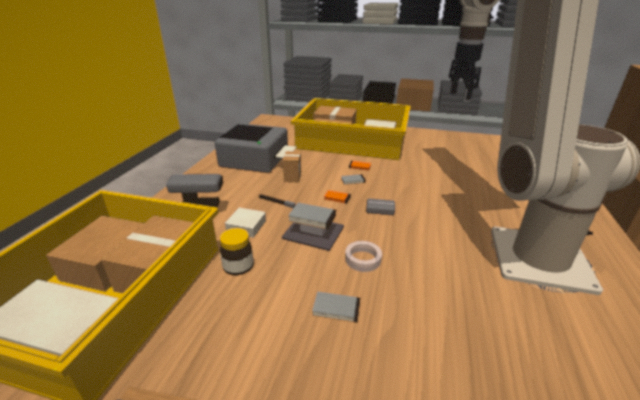

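```bash
cat > h.py <<'E'
import numpy as np, cv2
from cell import bot, optics
def ray(c,uv,z):
    R=cv2.Rodrigues(c["rvec"])[0];C=-R.T@np.ravel(c["tvec"])
    p=cv2.undistortPoints(np.float64(uv).reshape(-1,1,2),c["intrinsics"],None).reshape(-1,2)
    d=np.c_[p,np.ones(len(p))]@R
    return C+d*((z-C[2])/d[:,2])[:,None]
def proj(c,P):
    return cv2.projectPoints(np.float64(P),c["rvec"],c["tvec"],c["intrinsics"],None)[0].reshape(-1,2)
def crop(im,x0,y0,x1,y1,k): return cv2.resize(im[y0:y1,x0:x1,::-1],None,fx=k,fy=k,interpolation=cv2.INTER_NEAREST)
def st():
    s=bot.observe();print(s["time_s"],s["tool_pos"].round(4),s["ee_rot"].round(3).tolist(),s["ft_force"].round(1),round(s["gripper_width"],3))
    return s
E
python3 - <<'E'
from h import *
c=optics.capture("top");im=c["image"]
a=crop(im,155,240,205,300,7);b=crop(im,250,185,320,255,6);d=crop(im,400,215,445,265,7)
H=420
pad=lambda x:cv2.copyMakeBorder(x,0,H-x.shape[0],0,0,cv2.BORDER_CONSTANT)
o=np.hstack([pad(cv2.resize(x,None,fx=.7,fy=.7)) for x in(a,b,d)]);cv2.imwrite("pics/crop1.png",o);print(o.shape)
hsv=cv2.cvtColor(im,cv2.COLOR_RGB2HSV)
for n,(u,v),z in(("med",(180,270),.014),("large",(285,212),.064),("small",(421,238),.012),("wrap",(354,288),.025)):
    print(n,hsv[v,u],hsv[v-3:v+4,u].tolist()[:2])
    m=((hsv[...,1]<70)&(abs(hsv[...,2].astype(int)-hsv[v,u,2])<22)).astype(np.uint8)
    _,l=cv2.connectedComponents(m,connectivity=4)
    k=(l==l[v,u]).astype(np.uint8);ct=max(cv2.findContours(k,0,2)[0],key=cv2.contourArea)
    P=ray(c,ct.reshape(-1,2),z)[:,:2]
    r=cv2.minAreaRect((P*1000).astype(np.float32));print(n,k.sum(),r,cv2.boundingRect(ct))
E
```

```text
(420, 759, 3)
med [ 35  11 141] [[48, 18, 145], [35, 19, 144]]
med 811 ((429.4324035644531, 275.5569152832031), (78.9101333618164, 51.37174606323242), 4.322493553161621) (167, 250, 24, 37)
large [ 38  15 140] [[41, 15, 140], [40, 16, 142]]
large 1267 ((544.2918701171875, 42.858062744140625), (64.42867279052734, 95.23991394042969), 85.83345031738281) (266, 191, 33, 45)
small [ 34  15 136] [[39, 13, 138], [35, 11, 136]]
small 484 ((495.833984375, -266.7447814941406), (62.917518615722656, 39.995094299316406), 26.439830780029297) (407, 223, 29, 32)
wrap [114   7 182] [[150, 1, 172], [120, 7, 186]]
wrap 31 ((398.2904052734375, -111.76803588867188), (43.26353073120117, 3.2611961364746094), 6.219333648681641) (352, 272, 4, 21)
```

View pics/crop1.png

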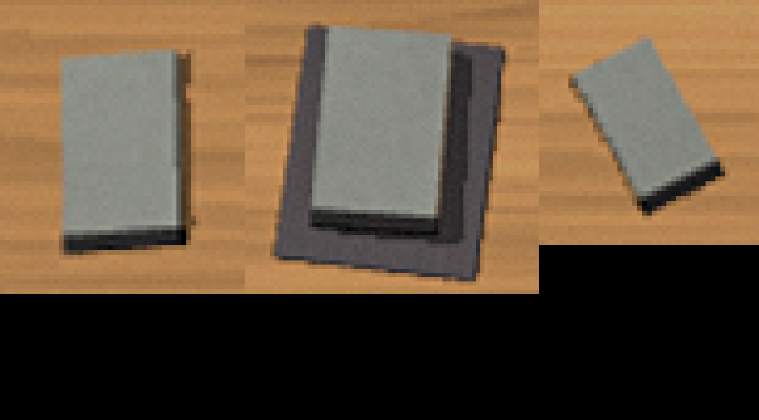

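Candidates: medium – grey pad with black strip at (180,270). Small – grey pad with strip at (421,240); orange lookalikes at (367,229) and (470,242), grey wrapped pack with light stripe at (354,288), slate on stand (285,212) is the large pad. The crop confirms the grey covers and black strips at the lower (‑x) ends. Head for the medium pad first.

```bash
cat >> h.py <<'E'
from scipy.spatial.transform import Rotation as Ro
def go(x,y,z,psi):
    s=st();R=s["ee_rot"];p=np.radians(psi)
    T=np.array([[np.cos(p),np.sin(p),0],[np.sin(p),-np.cos(p),0],[0,0,-1]])
    d=R.T@(np.array([x,y,z])-s["tool_pos"]);w=np.degrees(Ro.from_matrix(R.T@T).as_rotvec())
    print("shift",d.round(4),"turn",w.round(2))
E
python3 -c "
from h import *
go(.426,.275,.12,4.3)"
```

```text
0.15 [ 0.199  -0.4581  0.2306] [[0.917, 0.398, -0.001], [0.398, -0.917, 0.002], [0.0, -0.002, -1.0]] [ 1.3 -0.7 -0.3] 0.998
shift [ 0.5003 -0.5818  0.1116] turn [-0.1   0.02 19.18]
```

Call:
{"op": "apply_moves", "data": {"targets": [[0.5,-0.582,0.03,0,0,19.2,0],[0.5,-0.582,0.03,0,0,19.2,0],[0.5,-0.582,0.03,0,0,19.2,0],[0.5,-0.582,0.03,0,0,19.2,0],[0.5,-0.582,0.03,0,0,19.2,0.2]]}}

```text
time_s: 0.78
tool_pos: [0.2913, -0.1589, 0.2191]
ee_rot: [[0.997, 0.074, 0.0], [0.074, -0.997, 0.001], [0.0, -0.001, -1.0]]
ft_force: [1.2, -0.7, -1.0]
gripper_width: 0.817
```

```bash
python3 -c "
from h import *
go(.426,.275,.1,4.3)"
```

```text
0.775 [ 0.2913 -0.1589  0.2191] [[0.997, 0.074, 0.0], [0.074, -0.997, 0.001], [0.0, -0.001, -1.0]] [ 1.2 -0.7 -1. ] 0.817
shift [ 0.1662 -0.4227  0.1197] turn [-0.08 -0.01 -0.08]
```

Call:
{"op": "apply_moves", "data": {"targets": [[0.166,-0.423,0.05,0,0,0,0.2],[0.166,-0.423,0.05,0,0,0,0.2],[0.166,-0.423,0.05,0,0,0,0.2],[0.166,-0.423,0.1,0,0,0,0.2],[0.166,-0.423,0.12,0,0,0,0.2]]}}

```text
time_s: 1.4
tool_pos: [0.3876, 0.0608, 0.1608]
ee_rot: [[0.992, 0.127, -0.004], [0.127, -0.991, 0.037], [0.0, -0.038, -0.999]]
ft_force: [0.0, -0.1, 0.9]
gripper_width: 0.804
```

Call:
{"op": "apply_moves", "data": {"targets": [[0.046,-0.118,0.02,0,0,0,0.2],[0.046,-0.118,0.02,0,0,0,0.2],[0.046,-0.118,0.02,0,0,0,0.2],[0.046,-0.118,0.02,0,0,0,0.2]]}}

```text
time_s: 1.9
tool_pos: [0.4316, 0.1142, 0.1451]
ee_rot: [[0.98, 0.2, -0.019], [0.201, -0.976, 0.083], [-0.002, -0.085, -0.996]]
ft_force: [-0.2, 0.7, -0.5]
gripper_width: 0.798
```

Run:
```python
from h import *
go(.426,.275,.03,4.3)
c=optics.capture("side");d=optics.capture("top")
a=proj(c,[.426,.275,.05])[0].astype(int);b=proj(d,[.426,.275,.05])[0].astype(int);print(a,b)
cv2.imwrite("pics/c2.png",np.hstack([crop(c["image"],a[0]-50,a[1]-60,a[0]+50,a[1]+40,4),crop(d["image"],b[0]-50,b[1]-50,b[0]+50,b[1]+50,4)]))
```

```text
1.9 [0.4316 0.1142 0.1451] [[0.98, 0.2, -0.019], [0.201, -0.976, 0.083], [-0.002, -0.085, -0.996]] [-0.2  0.7 -0.5] 0.798
shift [ 0.027  -0.1483  0.1281] turn [-4.85  0.44  7.27]
[336 289] [173 268]
```

View pics/c2.png

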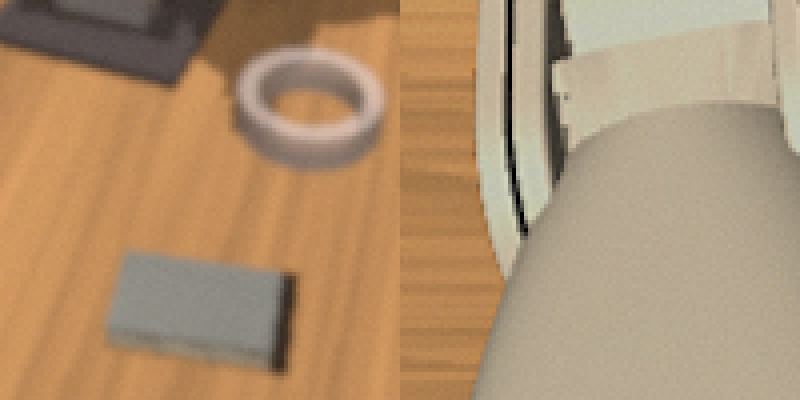

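The side crop shows the medium pad still untouched at about (338,283); the top view is blocked by the arm. The arm lags and tilts, so I'll check the joints.

```bash
python3 -c "
from h import *
s=bot.observe();print(s['qpos'].round(3),s['qd'].round(2))
go(.426,.275,.12,4.3)"
```

```text
[ 0.201  0.196 -0.288  1.088  0.085  3.141] [-0.01 -0.01 -0.01  0.   -0.01  0.  ]
2.0 [0.4315 0.114  0.1454] [[0.98, 0.199, -0.019], [0.2, -0.976, 0.083], [-0.002, -0.085, -0.996]] [-0.6 -0.1  0.4] 0.797
shift [ 0.0269 -0.1561  0.0387] turn [-4.85  0.41  7.25]
```

```bash
python3 -c "
from h import *
go(.426,.275,.12,64)"
```

```text
2.0 [0.4315 0.114  0.1454] [[0.98, 0.199, -0.019], [0.2, -0.976, 0.083], [-0.002, -0.085, -0.996]] [-0.6 -0.1  0.4] 0.797
shift [ 0.0269 -0.1561  0.0387] turn [ -4.56  -2.13 -52.42]
```

Call:
{"op": "apply_moves", "data": {"targets": [[0.027,-0.156,0.039,-4.6,-2.1,-52.4,0.2],[0.027,-0.156,0.039,-4.6,-2.1,-52.4,0.2],[0.027,-0.156,0.039,-4.6,-2.1,-52.4,0.2],[0.027,-0.156,0.039,-4.6,-2.1,-52.4,0.2],[0.027,-0.156,0.039,-4.6,-2.1,-52.4,0.2]]}}

```text
time_s: 2.62
tool_pos: [0.4255, 0.275, 0.1199]
ee_rot: [[0.433, 0.901, 0.001], [0.901, -0.433, -0.001], [-0.001, 0.001, -1.0]]
ft_force: [0.1, -0.0, 0.4]
gripper_width: 0.8
```

Call:
{"op": "apply_moves", "data": {"targets": [[0,0,0,0,0,-53.5,0.2],[0,0,0,0,0,-53.5,0.2],[0,0,0,0,0,-53.5,0.2],[0,0,0,0,0,-53.5,0.2],[0,0,0,0,0,-53.5,0.2]]}}

```text
time_s: 3.25
tool_pos: [0.4253, 0.2742, 0.1204]
ee_rot: [[-0.469, 0.883, 0.001], [0.883, 0.469, -0.001], [-0.002, 0.0, -1.0]]
ft_force: [-0.9, 0.2, 0.1]
gripper_width: 0.8
```

```bash
python3 -c "
from h import *
go(.426,.275,.05,184.3)"
```

```text
3.25 [0.4253 0.2742 0.1204] [[-0.469, 0.883, 0.001], [0.883, 0.469, -0.001], [-0.002, 0.0, -1.0]] [-0.9  0.2  0.1] 0.8
shift [0.0004 0.001  0.0704] turn [-3.00e-02  9.00e-02 -6.63e+01]
```

Call:
{"op": "apply_moves", "data": {"targets": [[0,0.001,0,0,0.1,-53.5,0.2],[0,0.001,0,0,0.1,-53.5,0.2],[0,0.001,0,0,0.1,-53.5,0.2],[0,0.001,0,0,0.1,-53.5,0.2],[0,0.001,0.02,0,0.1,-53.5,0.2]]}}

```text
time_s: 3.88
tool_pos: [0.4274, 0.2748, 0.1022]
ee_rot: [[-0.99, 0.144, 0.004], [0.144, 0.99, 0.002], [-0.003, 0.003, -1.0]]
ft_force: [-0.4, -0.3, 0.5]
gripper_width: 0.801
```

Call:
{"op": "apply_moves", "data": {"targets": [[0,0,0,0,0,-12.8,0.2],[0,0,0.03,0,0,-12.8,0.2],[0,0,0.06,0,0,-12.8,0.2],[0,0,0.06,0,0,-12.8,0.2]]}}

```text
time_s: 4.38
tool_pos: [0.4255, 0.2731, 0.0406]
ee_rot: [[-0.997, -0.078, -0.001], [-0.078, 0.997, -0.001], [0.001, -0.001, -1.0]]
ft_force: [-0.6, -1.2, 0.6]
gripper_width: 0.8
```

Run:
```python
from h import *
go(.4259,.2753,.003,184.3)
c=optics.capture("side");a=[336,275]
cv2.imwrite("pics/c3.png",crop(c["image"],286,215,386,315,6))
```

```text
4.375 [0.4255 0.2731 0.0406] [[-0.997, -0.078, -0.001], [-0.078, 0.997, -0.001], [0.001, -0.001, -1.0]] [-0.6 -1.2  0.6] 0.8
shift [-0.0006  0.0022  0.0376] turn [-0.05 -0.06  0.17]
```

View pics/c3.png

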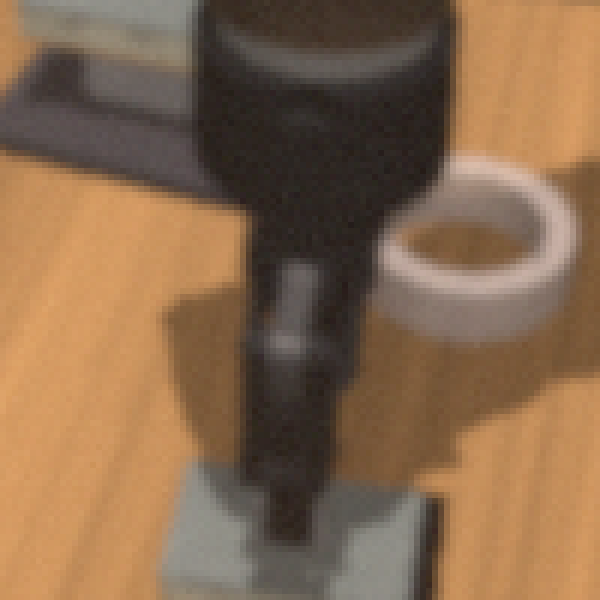

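The near finger's tip shows at about (334,305), above the pad's middle. I'll check that by ray.

Run:
```python
from h import *
c=optics.capture("side")
for z in(.04,.045,.05):print(z,ray(c,[[334.3,305]],z))
```

```text
0.04 [[0.42392347 0.3038028  0.04      ]]
0.045 [[0.42300428 0.30840745 0.045     ]]
0.05 [[0.42208509 0.3130121  0.05      ]]
```

Call:
{"op": "apply_moves", "data": {"targets": [[-0.0006,0.0022,0.015,0,0,0.2,0.2],[-0.0006,0.0022,0.025,0,0,0.2,0.2],[-0.0006,0.0022,0.034,0,0,0.2,0.2],[-0.0006,0.0022,0.0365,0,0,0.2,0.2],[-0.0006,0.0022,0.0365,0,0,0.2,0.2]]}}

```text
time_s: 5.1
tool_pos: [0.4282, 0.2769, 0.0062]
ee_rot: [[-0.997, -0.075, 0.003], [-0.075, 0.997, 0.002], [-0.003, 0.002, -1.0]]
ft_force: [0.6, -0.0, 0.2]
gripper_width: 0.796
```

Call:
{"op": "apply_moves", "data": {"targets": [[0,0,0,0,0,0,0.6],[0,0,0,0,0,0,0.6],[0,0,0,0,0,0,0.6],[0,0,0,0,0,0,0.6]]}}

```text
time_s: 5.6
tool_pos: [0.4286, 0.2772, 0.0071]
ee_rot: [[-0.997, -0.075, 0.004], [-0.075, 0.997, 0.003], [-0.005, 0.002, -1.0]]
ft_force: [-1.2, -0.5, 5.1]
gripper_width: 0.58
```

Call:
{"op": "apply_moves", "data": {"targets": [[0,0,0,0,0,0,0.8],[0,0,-0.005,0,0,0,0.8],[0,0,-0.03,0,0,0,0.8],[0,0,-0.03,0,0,0,0.8]]}}

```text
time_s: 6.1
tool_pos: [0.4301, 0.2781, 0.0387]
ee_rot: [[-0.997, -0.075, 0.008], [-0.075, 0.997, 0.005], [-0.008, 0.004, -1.0]]
ft_force: [-0.1, -0.3, -0.6]
gripper_width: 0.579
```

Run:
```python
from h import *
go(.541,.043,.15,175.8)
c=optics.capture("side")
cv2.imwrite("pics/c4.png",crop(c["image"],286,215,386,315,6))
```

```text
6.1 [0.4301 0.2781 0.0387] [[-0.997, -0.075, 0.008], [-0.075, 0.997, 0.005], [-0.008, 0.004, -1.0]] [-0.1 -0.3 -0.6] 0.579
shift [-0.094  -0.2423 -0.1115] turn [0.28 0.46 8.48]
```

View pics/c4.png

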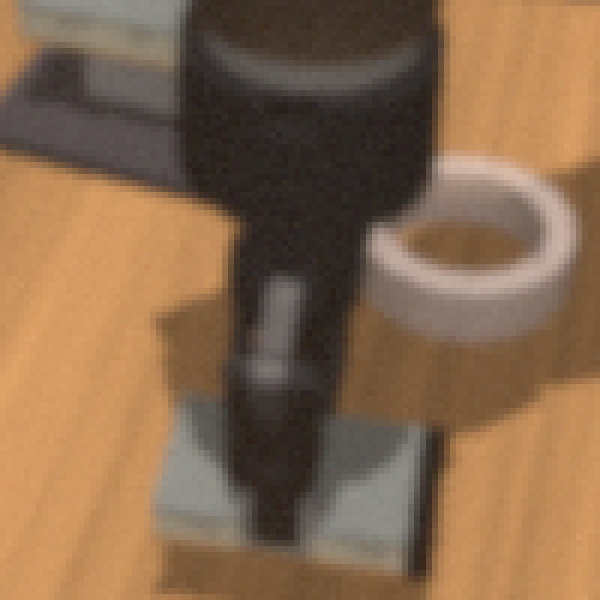

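Medium is held level, strip end right, tip near its lower edge (image (334,305)). Carry it over the stand.

Call:
{"op": "apply_moves", "data": {"targets": [[0,0,-0.06,0,0,0,0.8],[-0.02,-0.05,-0.112,0.1,0.2,4,0.8],[-0.05,-0.1,-0.112,0.2,0.4,8.5,0.8],[-0.075,-0.155,-0.112,0.3,0.5,8.5,0.8],[-0.09,-0.21,-0.112,0.3,0.5,8.5,0.8]]}}

```text
time_s: 6.78
tool_pos: [0.535, 0.0728, 0.1488]
ee_rot: [[-0.997, 0.073, -0.002], [0.073, 0.997, -0.001], [0.002, -0.002, -1.0]]
ft_force: [0.8, 0.0, -0.6]
gripper_width: 0.579
```

```bash
python3 -c "
from h import *
go(.5436,.043,.1,175.8)"
```

```text
6.775 [0.535  0.0728 0.1488] [[-0.997, 0.073, -0.002], [0.073, 0.997, -0.001], [0.002, -0.002, -1.0]] [ 0.8  0.  -0.6] 0.579
shift [-0.0109 -0.029   0.0488] turn [-0.09 -0.13  0.  ]
```

Call:
{"op": "apply_moves", "data": {"targets": [[-0.011,-0.029,0,-0.1,-0.1,0,0.8],[-0.011,-0.029,0.03,-0.1,-0.1,0,0.8],[-0.011,-0.029,0.048,-0.1,-0.1,0,0.8],[-0.011,-0.029,0.055,-0.1,-0.1,0,0.8],[-0.011,-0.029,0.06,-0.1,-0.1,0,0.8]]}}

```text
time_s: 7.4
tool_pos: [0.5435, 0.0432, 0.0882]
ee_rot: [[-0.997, 0.073, -0.001], [0.073, 0.997, 0.0], [0.001, 0.0, -1.0]]
ft_force: [-0.0, 0.6, -1.1]
gripper_width: 0.578
```

Run:
```python
from h import *
go(.5436,.043,.073,175.8)
c=optics.capture("side")
cv2.imwrite("pics/c5.png",crop(c["image"],265,170,365,250,6))
```

```text
7.4 [0.5435 0.0432 0.0882] [[-0.997, 0.073, -0.001], [0.073, 0.997, 0.0], [0.001, 0.0, -1.0]] [-0.   0.6 -1.1] 0.578
shift [-0.0001 -0.0002  0.0152] turn [ 0.   -0.07  0.02]
```

View pics/c5.png

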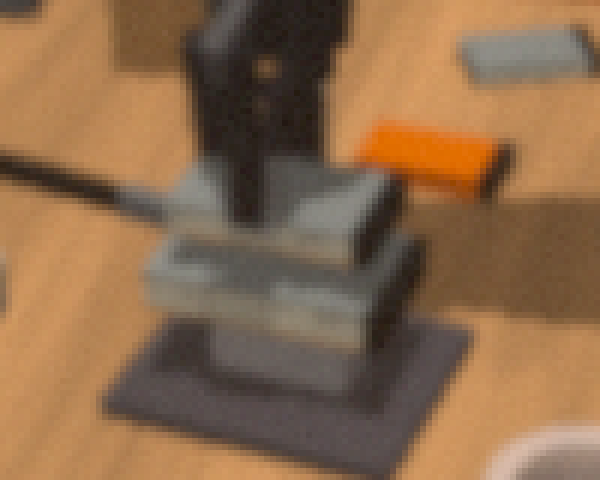

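Medium hovers ~17 mm above the large pad (medium's near-bottom corners ≈(292,208),(324,214); large's near-top corners ≈(289,216),(327,222)). Compare by rays.

Run:
```python
from h import *
c=optics.capture("side")
print(ray(c,[[292.5,208],[324.2,214.2]],.081)*1000,ray(c,[[289.2,215.8],[327,222.8]],.064)*1000)
# large expected
p=np.radians(-4.2)
for L,W,cx,cy in((88,52,541,43),(104,64,541,43)):
    print([(cx+s*L/2*np.cos(p)-W/2*np.sin(p),cy+s*L/2*np.sin(p)+W/2*np.cos(p)) for s in(1,-1)])
```

```text
[[584.34549338  65.06714496  81.        ]
 [502.98091965  71.28428839  81.        ]] [[589.84170989  75.65388636  64.        ]
 [493.5988749   80.34647877  64.        ]]
[(np.float64(586.7860301231946), np.float64(65.70769573422012)), (np.float64(499.02235612744227), np.float64(72.15265708145171))]
[(np.float64(595.2039751237561), np.float64(71.10567702054581)), (np.float64(491.4832694924124), np.float64(78.72244952181951))]
```

Call:
{"op": "apply_moves", "data": {"targets": [[0,0.001,0.008,0,0,0,0.8],[0,0.001,0.014,0,0,0,0.8],[0,0.001,0.016,0,0,0,0.8],[0,0.001,0.017,0,0,0,0.8],[0,0.001,0.017,0,0,0,0.8]]}}

```text
time_s: 8.12
tool_pos: [0.5437, 0.0443, 0.0716]
ee_rot: [[-0.997, 0.073, -0.001], [0.073, 0.997, 0.0], [0.001, 0.0, -1.0]]
ft_force: [-0.1, -0.4, -1.3]
gripper_width: 0.578
```

Call:
{"op": "apply_moves", "data": {"targets": [[0,0,0.0005,0,0,0,0.8],[0,0,0.001,0,0,0,0.8],[0,0,0.001,0,0,0,0.8]]}}

```text
time_s: 8.5
tool_pos: [0.5439, 0.0443, 0.0711]
ee_rot: [[-0.997, 0.073, 0.0], [0.073, 0.997, 0.0], [-0.0, 0.0, -1.0]]
ft_force: [-1.9, -0.5, 3.4]
gripper_width: 0.581
```

Call:
{"op": "apply_moves", "data": {"targets": [[0,0,0,0,0,0,0.2],[0,0,0,0,0,0,0.2],[0,0,0,0,0,0,0.2],[0,0,-0.04,0,0,0,0.2],[0,0,-0.09,0,0,0,0.2]]}}

```text
time_s: 9.12
tool_pos: [0.5427, 0.0441, 0.1606]
ee_rot: [[-0.997, 0.073, -0.004], [0.073, 0.997, -0.0], [0.004, -0.0, -1.0]]
ft_force: [1.5, 0.4, -0.3]
gripper_width: 0.8
```

```bash
python3 -c "
from h import *
go(.4928,-.2682,.12,206.4)"
```

```text
9.125 [0.5427 0.0441 0.1606] [[-0.997, 0.073, -0.004], [0.073, 0.997, -0.0], [0.004, -0.0, -1.0]] [ 1.5  0.4 -0.3] 0.8
shift [ 0.0269 -0.3151  0.0408] turn [  0.04  -0.22 -30.58]
```

Call:
{"op": "apply_moves", "data": {"targets": [[0.027,-0.315,0,0,-0.2,-30.6,0.3],[0.027,-0.315,0,0,-0.2,-30.6,0.3],[0.027,-0.315,0,0,-0.2,-30.6,0.3],[0.027,-0.315,0,0,-0.2,-30.6,0.3],[0.027,-0.315,0.02,0,-0.2,-30.6,0.3]]}}

```text
time_s: 9.75
tool_pos: [0.4973, -0.2473, 0.1475]
ee_rot: [[-0.895, -0.445, 0.003], [-0.445, 0.895, -0.001], [-0.002, -0.002, -1.0]]
ft_force: [-0.2, 0.6, -1.0]
gripper_width: 0.7
```

Run:
```python
from h import *
go(.4928,-.2682,.04,206.4)
c=optics.capture("top");im=c["image"];np.savez("t.npz",**c)
cv2.imwrite("pics/c6.png",crop(im,250,180,330,260,7))
hsv=cv2.cvtColor(im,cv2.COLOR_RGB2HSV)
print(hsv[185:245:2,286].tolist());print(hsv[212,255:320:2].tolist())
```

```text
9.75 [ 0.4973 -0.2473  0.1475] [[-0.895, -0.445, 0.003], [-0.445, 0.895, -0.001], [-0.002, -0.002, -1.0]] [-0.2  0.6 -1. ] 0.7
shift [ 0.0135 -0.0165  0.1075] turn [-0.12  0.12  0.05]
[[15, 141, 164], [16, 135, 168], [16, 140, 168], [15, 155, 164], [75, 18, 144], [45, 11, 141], [33, 16, 141], [43, 16, 141], [35, 11, 139], [30, 19, 136], [45, 11, 139], [35, 11, 139], [41, 15, 137], [34, 15, 135], [48, 9, 138], [43, 13, 138], [21, 13, 133], [33, 17, 137], [39, 13, 137], [30, 13, 138], [45, 15, 139], [42, 19, 136], [40, 16, 144], [15, 7, 74], [18, 31, 41], [15, 96, 32], [170, 19, 40], [20, 38, 20], [150, 13, 39], [12, 15, 85]]
[[15, 139, 172], [15, 141, 168], [15, 143, 169], [15, 133, 117], [160, 10, 78], [160, 20, 75], [174, 15, 85], [37, 16, 142], [34, 15, 138], [43, 13, 136], [34, 15, 136], [45, 15, 136], [51, 13, 138], [37, 17, 137], [43, 17, 138], [30, 11, 134], [45, 15, 136], [41, 15, 140], [45, 11, 135], [24, 36, 135], [26, 24, 73], [18, 51, 121], [150, 12, 41], [162, 26, 49], [15, 7, 70], [160, 19, 80], [0, 10, 77], [4, 30, 59], [15, 140, 180], [15, 141, 186], [15, 136, 191], [15, 140, 187], [15, 141, 188]]
```

View pics/c6.png

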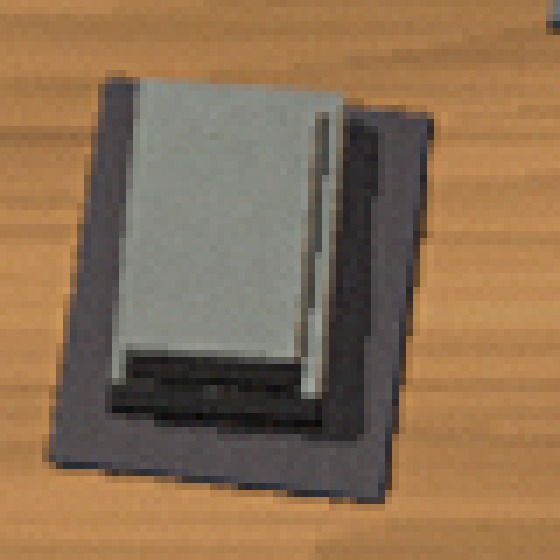

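The medium lies on the large, same direction, inset visible on both sides (medium's near corners ≈(268,230),(293,231), its far-right ≈(296,196); large's right corners ≈(299,194),(296,236)). Convert to offsets.

Run:
```python
from h import *
c=optics.capture("top")
f=lambda L,z:ray(c,[[250+u/7-.5,180+v/7-.5] for u,v in L],z)*1000
p=np.radians(-4.2);U=np.array([[np.cos(p),np.sin(p)],[-np.sin(p),np.cos(p)]])
for n,L,z in(("med farR,nearR,nearL",[(322,112),(300,358),(127,350)],.078),("large farL farR,nearR,nearL",[(138,80),(343,94),(320,398),(113,380)],.064)):
    P=f(L,z)[:,:2];print(n,P.round(1).tolist(),"in large frame",((P-[541,43])@U.T).round(1).tolist())
```

```text
med farR,nearR,nearL [[579.9, 13.2], [503.4, 19.1], [505.9, 71.6]] in large frame [[41.0, -26.9], [-35.8, -26.6], [-37.1, 26.0]]
large farL farR,nearR,nearL [[593.7, 71.7], [589.1, 7.5], [493.2, 13.8], [498.9, 77.4]] in large frame [[50.5, 32.5], [50.5, -31.9], [-45.5, -32.7], [-44.5, 31.2]]
```

Call:
{"op": "apply_moves", "data": {"targets": [[0.0135,-0.0165,0.04,-0.1,0.1,0,0.3],[0.0135,-0.0165,0.08,-0.1,0.1,0,0.3],[0.0135,-0.0165,0.1075,-0.1,0.1,0,0.3],[0.0135,-0.0165,0.1075,-0.1,0.1,0,0.3]]}}

```text
time_s: 10.35
tool_pos: [0.4872, -0.2695, 0.035]
ee_rot: [[-0.899, -0.438, -0.01], [-0.438, 0.899, 0.003], [0.008, 0.008, -1.0]]
ft_force: [-0.2, 0.3, -0.1]
gripper_width: 0.703
```

```bash
python3 -c "
from h import *
go(.4928,-.2675,.004,206.4)"
```

```text
10.35 [ 0.4872 -0.2695  0.035 ] [[-0.899, -0.438, -0.01], [-0.438, 0.899, 0.003], [0.008, 0.008, -1.0]] [-0.2  0.3 -0.1] 0.703
shift [-0.0061 -0.0009  0.0309] turn [ 0.43 -0.44 -0.43]
```

Call:
{"op": "apply_moves", "data": {"targets": [[-0.006,-0.001,0,0.4,-0.4,-0.4,0.3],[-0.006,-0.001,0.012,0.4,-0.4,-0.4,0.3],[-0.006,-0.001,0.022,0.4,-0.4,-0.4,0.3],[-0.006,-0.001,0.029,0.4,-0.4,-0.4,0.3],[-0.006,-0.001,0.029,0.4,-0.4,-0.4,0.3]]}}

```text
time_s: 10.98
tool_pos: [0.4921, -0.2673, 0.0051]
ee_rot: [[-0.896, -0.444, -0.002], [-0.444, 0.896, 0.001], [0.002, 0.002, -1.0]]
ft_force: [-0.3, 0.4, -0.6]
gripper_width: 0.699
```

Call:
{"op": "apply_moves", "data": {"targets": [[0,0,0,0,0,0,0.7],[0,0,0,0,0,0,0.8],[0,0,0,0,0,0,0.8],[0,0,0,0,0,0,0.8],[0,0,0,0,0,0,0.8]]}}

```text
time_s: 11.6
tool_pos: [0.4925, -0.2676, 0.0056]
ee_rot: [[-0.896, -0.444, -0.002], [-0.444, 0.896, 0.0], [0.001, 0.001, -1.0]]
ft_force: [-0.4, -0.4, 5.7]
gripper_width: 0.444
```

Call:
{"op": "apply_moves", "data": {"targets": [[0,0,-0.005,0,0,0,0.8],[0,0,-0.05,0,0,0,0.8],[0,0,-0.11,0,0,0,0.8],[0,0,-0.145,0,0,0,0.8]]}}

```text
time_s: 12.1
tool_pos: [0.4935, -0.268, 0.1536]
ee_rot: [[-0.896, -0.444, 0.001], [-0.444, 0.896, -0.001], [-0.001, -0.001, -1.0]]
ft_force: [0.0, -0.4, -0.3]
gripper_width: 0.44
```

```bash
python3 -c "
from h import *
go(.540,.0445,.13,175.8)"
```

```text
12.1 [ 0.4935 -0.268   0.1536] [[-0.896, -0.444, 0.001], [-0.444, 0.896, -0.001], [-0.001, -0.001, -1.0]] [ 0.  -0.4 -0.3] 0.44
shift [-0.1804  0.2594  0.0233] turn [-0.07  0.06 30.57]
```

Call:
{"op": "apply_moves", "data": {"targets": [[-0.03,0.043,0,0,0,6,0.8],[-0.06,0.087,0,0,0,12,0.8],[-0.095,0.135,0,0,0,20,0.8],[-0.13,0.185,0,0,0,28,0.8],[-0.16,0.23,0,0,0,30.6,0.8]]}}

```text
time_s: 12.72
tool_pos: [0.5344, 0.0112, 0.1531]
ee_rot: [[-0.997, 0.075, 0.001], [0.075, 0.997, -0.001], [-0.001, -0.001, -1.0]]
ft_force: [0.6, -0.6, -0.9]
gripper_width: 0.441
```

```bash
python3 -c "
from h import *
go(.540,.0445,.105,175.8)"
```

```text
12.725 [0.5344 0.0112 0.1531] [[-0.997, 0.075, 0.001], [0.075, 0.997, -0.001], [-0.001, -0.001, -1.0]] [ 0.6 -0.6 -0.9] 0.441
shift [-0.003   0.0337  0.0481] turn [-0.05  0.04 -0.12]
```

Call:
{"op": "apply_moves", "data": {"targets": [[-0.003,0.034,0,0,0,-0.1,0.8],[-0.003,0.034,0.02,0,0,-0.1,0.8],[-0.003,0.034,0.048,0,0,-0.1,0.8],[-0.003,0.034,0.052,0,0,-0.1,0.8],[-0.003,0.034,0.052,0,0,-0.1,0.8]]}}

```text
time_s: 13.35
tool_pos: [0.5399, 0.0447, 0.1012]
ee_rot: [[-0.997, 0.074, 0.0], [0.074, 0.997, -0.001], [-0.0, -0.001, -1.0]]
ft_force: [0.6, -0.4, 0.6]
gripper_width: 0.448
```

Run:
```python
from h import *
go(.540,.0445,.0836,175.8)
c=optics.capture("side")
cv2.imwrite("pics/c7.png",crop(c["image"],265,160,365,240,7))
```

```text
13.35 [0.5399 0.0447 0.1012] [[-0.997, 0.074, 0.0], [0.074, 0.997, -0.001], [-0.0, -0.001, -1.0]] [ 0.6 -0.4  0.6] 0.448
shift [-0.0001 -0.0002  0.0176] turn [-0.05  0.01 -0.03]
```

View pics/c7.png

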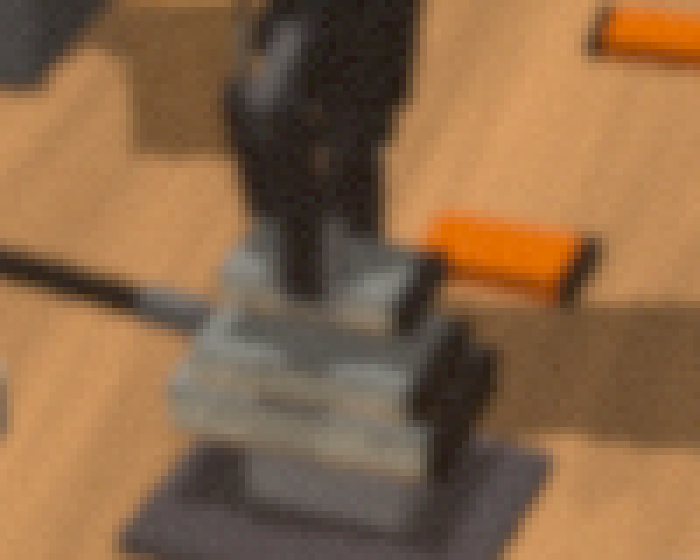

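The small pad hovers level above the medium, ends roughly symmetric (its near bottom edge spans ≈(296,201)–(323,208)). Lower.

Call:
{"op": "apply_moves", "data": {"targets": [[0,0,0.01,0,0,0,0.8],[0,0,0.015,0,0,0,0.8],[0,0,0.0175,0,0,0,0.8],[0,0,0.018,0,0,0,0.8],[0,0,0.018,0,0,0,0.8]]}}

```text
time_s: 14.02
tool_pos: [0.5406, 0.0446, 0.0839]
ee_rot: [[-0.997, 0.074, 0.002], [0.074, 0.997, -0.001], [-0.002, -0.001, -1.0]]
ft_force: [-0.5, 0.5, -0.3]
gripper_width: 0.439
```

Call:
{"op": "apply_moves", "data": {"targets": [[0,0,0.0008,0,0,0,0.8],[0,0,0.0012,0,0,0,0.8],[0,0,0.0012,0,0,0,0.8]]}}

```text
time_s: 14.4
tool_pos: [0.5408, 0.0447, 0.0836]
ee_rot: [[-0.997, 0.074, 0.003], [0.074, 0.997, -0.001], [-0.003, -0.0, -1.0]]
ft_force: [-2.4, -0.5, 5.4]
gripper_width: 0.444
```

Call:
{"op": "apply_moves", "data": {"targets": [[0,0,0,0,0,0,0.3],[0,0,0,0,0,0,0.3],[0,0,0,0,0,0,0.3],[0,0,-0.04,0,0,0,0.3],[0,0,-0.09,0,0,0,0]]}}

```text
time_s: 15.02
tool_pos: [0.5394, 0.0447, 0.1731]
ee_rot: [[-0.997, 0.074, -0.001], [0.074, 0.997, -0.001], [0.001, -0.001, -1.0]]
ft_force: [1.5, 0.7, 0.3]
gripper_width: 0.885
```

Call:
{"op": "apply_moves", "data": {"targets": [[0,-0.06,0,0,0,0,0],[0,-0.12,0,0,0,0,0],[0,-0.18,0,0,0,0,0],[0,-0.22,0,0,0,0,0],[0,-0.22,0,0,0,0,0]]}}

```text
time_s: 15.65
tool_pos: [0.5226, -0.1776, 0.173]
ee_rot: [[-0.997, 0.079, -0.001], [0.079, 0.997, -0.001], [0.001, -0.001, -1.0]]
ft_force: [0.0, 1.0, -0.6]
gripper_width: 1.002
```

Run:
```python
from h import *
st();c=optics.capture("top")
cv2.imwrite("pics/c8.png",crop(c["image"],250,180,330,260,7))
```

```text
15.65 [ 0.5226 -0.1776  0.173 ] [[-0.997, 0.079, -0.001], [0.079, 0.997, -0.001], [0.001, -0.001, -1.0]] [ 0.   1.  -0.6] 1.002
```

View pics/c8.png

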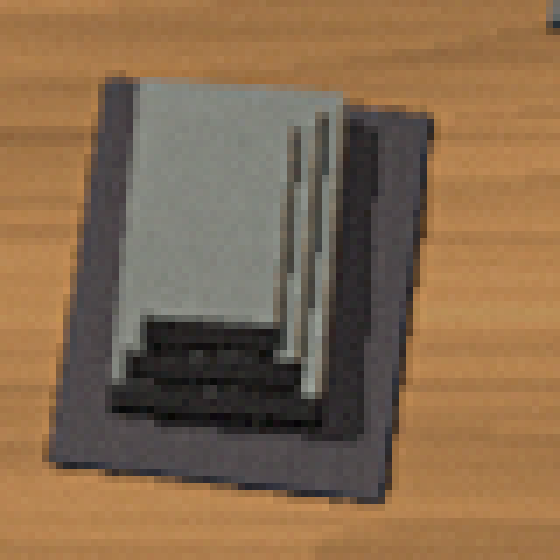

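Small sits on the medium (near corners ≈(270,225),(290,226), far right ≈(292,198)). Compute its offset, and the grip approach.

Run:
```python
from h import *
c=optics.capture("top")
p=np.radians(-4.2);U=np.array([[np.cos(p),np.sin(p)],[-np.sin(p),np.cos(p)]])
for L,z in(([(294,126),(277,325),(141,315)],.09),([(322,112),(300,358),(127,350)],.078)):
    P=ray(c,[[250+u/7-.5,180+v/7-.5] for u,v in L],z)[:,:2]*1000
    print(((P-[541,43])@U.T).round(1).tolist())
go(.54,.0445,.173,175.8)
```

```text
[[33.2, -19.6], [-28.1, -19.7], [-28.0, 21.2]]
[[41.0, -26.9], [-35.8, -26.6], [-37.1, 26.0]]
15.75 [ 0.5228 -0.1748  0.1729] [[-0.997, 0.075, -0.002], [0.075, 0.997, -0.0], [0.002, -0.0, -1.0]] [-0.6  0.6  0.5] 0.999
shift [-7.0e-04  2.2e-01 -1.0e-04] turn [-0.02 -0.11 -0.1 ]
```

Stack is centred to ~1–2 mm. Now grip the bottom pad.

Call:
{"op": "apply_moves", "data": {"targets": [[0,0.06,0,0,0,0,0],[0,0.12,0,0,0,0,0],[0,0.18,0,0,0,0,0],[0,0.22,0,0,-0.1,-0.1,0],[0,0.22,0,0,-0.1,-0.1,0]]}}

```text
time_s: 16.38
tool_pos: [0.5389, 0.0491, 0.1728]
ee_rot: [[-0.998, 0.066, -0.0], [0.066, 0.998, 0.0], [0.0, 0.0, -1.0]]
ft_force: [-0.2, -0.8, -0.7]
gripper_width: 0.999
```

```bash
python3 -c "
from h import *
go(.539,.0445,.10,175.8)"
```

```text
16.375 [0.5389 0.0491 0.1728] [[-0.998, 0.066, -0.0], [0.066, 0.998, 0.0], [0.0, 0.0, -1.0]] [-0.2 -0.8 -0.7] 0.999
shift [-0.0004 -0.0046  0.0728] turn [ 0.01 -0.02  0.44]
```

Call:
{"op": "apply_moves", "data": {"targets": [[0,-0.0046,0,0,0,0.4,0],[0,-0.0046,0.02,0,0,0.4,0],[0,-0.0046,0.05,0,0,0.4,0],[0,-0.0046,0.06,0,0,0.4,0],[0,-0.0046,0.06,0,0,0.4,0]]}}

```text
time_s: 17.0
tool_pos: [0.5381, 0.0438, 0.1124]
ee_rot: [[-0.997, 0.074, -0.002], [0.074, 0.997, 0.0], [0.002, -0.0, -1.0]]
ft_force: [0.3, 0.5, -0.3]
gripper_width: 1.0
```

```bash
python3 -c "
from h import *
go(.539,.0445,.030,175.8)"
```

```text
17.0 [0.5381 0.0438 0.1124] [[-0.997, 0.074, -0.002], [0.074, 0.997, 0.0], [0.002, -0.0, -1.0]] [ 0.3  0.5 -0.3] 1.0
shift [-0.001   0.0008  0.0824] turn [-0.   -0.11 -0.03]
```

Call:
{"op": "apply_moves", "data": {"targets": [[-0.001,0.0008,0.015,0,-0.1,0,0],[-0.001,0.0008,0.032,0,-0.1,0,0],[-0.001,0.0008,0.05,0,-0.1,0,0],[-0.001,0.0008,0.065,0,-0.1,0,0],[-0.001,0.0008,0.065,0,-0.1,0,0]]}}

```text
time_s: 17.62
tool_pos: [0.538, 0.0443, 0.0462]
ee_rot: [[-0.997, 0.074, -0.003], [0.074, 0.997, -0.0], [0.003, -0.001, -1.0]]
ft_force: [-0.4, -0.0, 0.0]
gripper_width: 1.004
```

Run:
```python
from h import *
go(.539,.0445,.030,175.8)
c=optics.capture("side")
cv2.imwrite("pics/c9.png",crop(c["image"],265,160,365,240,7))
```

```text
17.625 [0.538  0.0443 0.0462] [[-0.997, 0.074, -0.003], [0.074, 0.997, -0.0], [0.003, -0.001, -1.0]] [-0.4 -0.   0. ] 1.004
shift [-0.001   0.0002  0.0162] turn [-0.03 -0.15 -0.03]
```

View pics/c9.png

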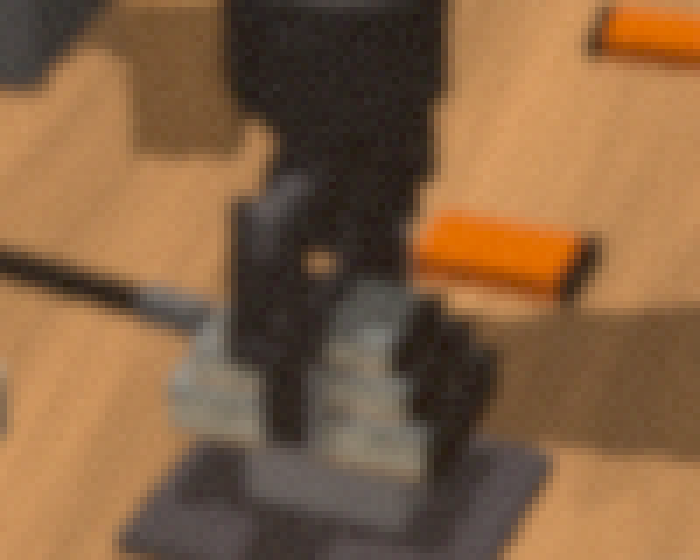

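Finger is beside the large pad's long side at ≈(306,222), near the middle and clear. Descend the rest, close.

Call:
{"op": "apply_moves", "data": {"targets": [[0,0,0.007,0,-0.1,0,0],[0,0,0.013,0,-0.1,0,0],[0,0,0.0155,0,-0.1,0,0],[0,0,0.0155,0,-0.1,0,0]]}}

```text
time_s: 18.18
tool_pos: [0.5385, 0.0444, 0.0313]
ee_rot: [[-0.997, 0.074, 0.0], [0.074, 0.997, -0.0], [-0.0, -0.0, -1.0]]
ft_force: [-0.8, 0.0, -0.2]
gripper_width: 1.0
```

Call:
{"op": "apply_moves", "data": {"targets": [[0,0,0,0,0,0,0.15],[0,0,0,0,0,0,0.2],[0,0,0,0,0,0,0.25],[0,0,0,0,0,0,0.5],[0,0,0,0,0,0,0.6]]}}

```text
time_s: 18.8
tool_pos: [0.5389, 0.0444, 0.0319]
ee_rot: [[-0.997, 0.074, 0.001], [0.074, 0.997, -0.0], [-0.001, -0.0, -1.0]]
ft_force: [-1.0, -0.7, 4.5]
gripper_width: 0.742
```

Call:
{"op": "apply_moves", "data": {"targets": [[0,0,0,0,0,0,0.8],[0,0,-0.003,0,0,0,0.8],[0,0,-0.01,0,0,0,0.8],[0,0,-0.02,0,0,0,0.8],[0,0,-0.03,0,0,0,0.8]]}}

```text
time_s: 19.42
tool_pos: [0.539, 0.0444, 0.0627]
ee_rot: [[-0.997, 0.074, 0.002], [0.074, 0.997, -0.0], [-0.002, -0.0, -1.0]]
ft_force: [-0.6, 0.1, -1.7]
gripper_width: 0.738
```

Call:
{"op": "apply_moves", "data": {"targets": [[0,0,-0.012,0,0,0,0.8],[0,0,-0.026,0,0,0,0.8],[0,0,-0.041,0,0,0,0.8],[0,0,-0.053,0,0,0,0.8],[0,0,-0.059,0,0,0,0.8]]}}

```text
time_s: 20.05
tool_pos: [0.5394, 0.0445, 0.1229]
ee_rot: [[-0.997, 0.074, 0.003], [0.074, 0.997, -0.0], [-0.003, 0.0, -1.0]]
ft_force: [-1.0, -0.5, -1.1]
gripper_width: 0.74
```

```bash
python3 -c "
from h import *
go(.539,.0445,.132,175.8)"
```

```text
20.05 [0.5394 0.0445 0.1229] [[-0.997, 0.074, 0.003], [0.074, 0.997, -0.0], [-0.003, 0.0, -1.0]] [-1.  -0.5 -1.1] 0.74
shift [ 0.0004 -0.     -0.0091] turn [ 0.    0.18 -0.03]
```

Call:
{"op": "apply_moves", "data": {"targets": [[0,0,-0.004,0,0.1,0,0.8],[0,0,-0.008,0,0.2,0,0.8],[0,0,-0.009,0,0.2,0,0.8],[0,0,-0.009,0,0.2,0,0.8],[0,0,-0.009,0,0.2,0,0.8]]}}

```text
time_s: 20.68
tool_pos: [0.5392, 0.0445, 0.1316]
ee_rot: [[-0.997, 0.074, -0.001], [0.074, 0.997, -0.0], [0.001, -0.0, -1.0]]
ft_force: [0.3, -0.4, -1.5]
gripper_width: 0.738
```

Run:
```python
from h import *
st();c=optics.capture("side");d=optics.capture("top")
cv2.imwrite("pics/c10.png",np.hstack([crop(c["image"],255,120,375,240,3),crop(d["image"],140,100,460,310,1.0)[:210] if 0 else cv2.resize(d["image"][90:320,140:460,::-1],(440,360))]))
```

```text
20.675 [0.5392 0.0445 0.1316] [[-0.997, 0.074, -0.001], [0.074, 0.997, -0.0], [0.001, -0.0, -1.0]] [ 0.3 -0.4 -1.5] 0.738
```

View pics/c10.png

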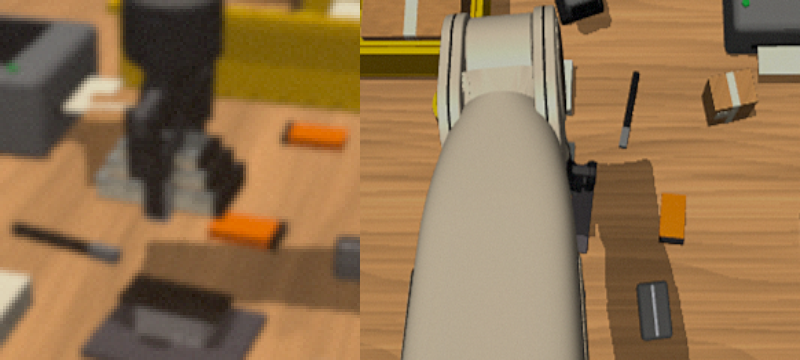

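The pile of three is held level above the bare stand (pile ≈(311,180), stand rest ≈(310,222)), and the bystanders in view are where they were.

```bash
python3 -c "
from h import *
st();print(bot.hand_in());st()"
```

```text
20.775 [0.5392 0.0445 0.1316] [[-0.997, 0.074, -0.001], [0.074, 0.997, -0.0], [0.001, -0.0, -1.0]] [ 0.2  0.6 -0.6] 0.737
the job is handed in; nothing more can be done
None
the job is handed in; nothing more can be done
```

The order is made up and handed in at about 20.8 s: medium laid on the large and released, small laid on the medium and released. The arm then took the pile by the large pad, lifted it about 10 cm and is holding it there.

- **Centring:** the last top view before the lift put each pad within about 1–2 mm of the one below, all running the same way. That is close to the camera's own uncertainty. One early side-view reading hinted at about 3 mm across the width, and the top view did not bear it out.
- **Final hold:** the gripper axis was within about 0.1° of vertical, the grip was steady at 0.738 opening, and the side view showed the pile intact and level. I did not measure the pad offsets again after the lift, because the arm hid the pile from above.
- **Bystanders:** those visible in the last pictures had not moved; the tub and tape roll were mostly hidden by the arm or out of the crop, so I did not confirm those two.
- **Early hitch:** the last joint reached its range limit on the first approach, with nothing held, and the tool tilted about 5°. I turned the gripper half a turn and carried on. The highest contact force I saw was about 6 N.

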